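# Unlock the push-and-turn cap of the descaler tub

## Task

The kettle needs descaling: unlock the child-proof cap of the short, wide tub. Push its cap straight down and, keeping it down, turn it counter-clockwise (seen from above) until the little tongue sticking out under the cap has reached or passed the raised bar on the tub's shoulder, then let go so that the cap springs back up. Leave the cap of the tall, slim tub alone.

Things in the scene. Friction and masses are not known exactly. Their poses are not given: they have to be found in the camera images.
- short_cap (a point): Centre of the top of the short tub's cap, 135 mm above the counter; z axis = turning axis. White ribbed cap 56 mm across, 30 mm high, on a white tub 88 mm square, 90 mm to the shoulder, held still by a fixed steel tray 100 mm wide. Skirt ends 15 mm above the shoulder (80 mm across): grip with the fingertips 12 to 22 mm below the cap's top. Within 140 mm all else is below the cap.
- short_press (a joint): How far the short tub's cap is pushed down, in m: 0 = up, 0.008 = bottom. A spring pushes it up with 4 N at the start, 12 N at the bottom. The lugs inside begin to catch after 2 mm; push 5 to 7 mm to hold them well. Not pushed, the cap just spins freely.
- short_lock (a joint): Angle (rad, ccw from above) of the short tub's black inner closure, whose 5 mm wide tongue sticks out 9 mm under the skirt: starts at 0 to 0.1 (locked); 0.785 = at the black raised bar on the shoulder (open), 2.0 = stop. Turns only with the cap held down, friction 0.12 N m; stays where left. The cap turns up to 0.45 rad before the lugs catch: 1.4 to 1.5 rad in one grasp is ample.
- tall_cap (a point): Centre of the top of the cap of the other tub, the tall, slim one, to be left alone: 207 mm above the counter. Same plastic and same kind of cap, 44 mm across and 30 mm high, on a tub 66 mm square, also in a fixed steel tray (78 mm wide). It stands left or right of the short one, 200 mm or more away.

How it is judged:
By the outcome, as a careful person would: the job done as asked, in the order asked, and still so for the second after the job is handed in, with the robot touching nothing.
It also fails if it takes over 32 s, if anything falls off the work surface, if the arm or the gripper's body presses on something with over 40 N, if the wrist force passes 120 N, or if a joint passes its speed limit or range.

## Robot

A 6-joint arm with a two-finger parallel gripper is mounted at the origin on the work surface. World frame = base frame: x ahead of the robot, y to its left, z up, the work surface at z = 0. Lengths are in m, angles in degrees, forces in N, time in s.
With the tool pointing down it reaches from about 0.375 to 0.9 m from the base axis. Payload 3.1 kg.
Tool frame: the origin (TCP) lies midway between the tips of the shut fingers; the grasp point (between the pads) lies bot.hold_point_z behind it (bot.hold_point_z is the distance from the TCP to the grasp point, in m); z points along the fingers, y is the direction in which the jaws open and shut (so a half turn about z gives the same grasp; the last joint's range is limited). The gripper opens to 87 mm and grips with 3 to 60 N. Pads are 19 mm wide; open, the fingers measure 117 mm over their backs; the gripper's body (75 mm by 190 mm) begins 51 mm behind the grasp point.
Start: joints at [66.434, 30.224, 82.088, -0, 67.689, -10.227], TCP at [0.144, 0.608, 0.223] pointing down, gripper open.
Joint ranges: [-176.69, 176.69], [-43.24, 126.21], [12.49, 139.97], [-82, 262], [0, 151.66], [-163.58, 163.58]. Speed limits (degrees/s): [159.86, 159.86, 180, 180, 180, 180].

## Interface

Orientations are given as a 3x3 rotation matrix whose columns are the frame's x, y, z axes.
In Python, from rig import bot, vision, hand_in gives the robot as it stands. The module is installed in compiled form; this text tells all that it offers.
- The arm moves only by the shell command python3 -m handwheel 'ROWS'. ROWS is JSON, a list of rows, each an object of numbers: "hand": the gripper's target within -1 to 1 (fully open at 1, half-way at 0, shut at -1); "dx", "dy", "dz": the shift along the world's x, y, z in cm; "wx", "wy", "wz": the turn, a rotation vector about the world's x, y, z in rad. In form: [{"hand": .., "dx": .., "dy": .., "dz": .., "wx": .., "wy": .., "wz": ..}, ...]. A call has 1 to 10 rows; each row shifts and turns the commanded pose from where the row before left it; what a row does not reach is not made up. A row lasts 1/10 s, in which the tool goes at most 50 mm and 8.59 degrees, less where a joint would pass 70% of its speed; a pose out of reach is approached as far as the arm can. A call with a gripper value outside its range is refused whole. The fingers move at their own pace and stop on an object; the grip force is fixed at half the most. Time passes only in rows, so rows that do not move let the fingers close. It gives the time, the measured TCP pose, the force and the opening at its end, in the units of the state.
- bot.read_state(): the state, without advancing time (a new reading comes with each control period).
- vision.capture(name): name is "side" or "top" or "wrist"; returns (picture, depth): 420x560x3 uint8, red, green, blue; 420x560 float32, m along the optical axis (not along the pixel's ray), 0 where there is no reading.
- vision.get_calibration(name): a dict with "fx", "fy", "cx", "cy" (pixels), "rvec" (rotation vector, rad) and "tvec" (3), from world to camera coordinates, as OpenCV has them. Camera axes: x right, y down, z forward; pixel columns grow to the right and rows downward; lengths in m; the calibration is good to about 2 mm. A picture is of the moment at which its call begins: read the wrist's pose just before it. get_calibration takes no time and is no camera call; for the wrist camera it gives the pose at the moment of the call.
- hand_in(): hands the job in, once; it reports no verdict.
The state is a dict: "time_s": time; "joint_positions": joint angles; "qvel": joint speeds; "tau": joint torques, N m; "position": TCP position; "tcp_rot": TCP orientation; "force": force on the tool from outside, world axes, zero at the start; "moment": the same for the moment, N m; "opening": opening from 0.0 (shut) to 1.0 (fully open).
Only numpy, scipy, OpenCV 4.12 (cv2) and the standard library are available. Lean on these libraries where they do the work, as an engineer would, in place of code of your own. Each camera call takes 0.05 s, during which the arm holds its last target.

## Working session

There is one attempt and no reset: what is moved stays moved. The work goes in short steps, Python scripts to look and compute and a shell command to move; the robot and the scene stay as the last step left them, time stands still between calls to the robot, and variables do not carry over. Pictures are saved under pics/ and viewed, and the job is handed in when it is done.

```bash
mkdir -p pics; python3 - <<'E'
from rig import bot, vision
import cv2,numpy as np
s=bot.read_state(); print(s['time_s'],s['position'],s['tcp_rot'],s['force'],s['opening'],bot.hold_point_z)
for n in ['side','top']:
    p,d=vision.capture(n); cv2.imwrite(f'pics/{n}1.png',p[:,:,::-1]); np.save(f'{n}1.npy',d); print(n,vision.get_calibration(n))
E
```

```text
0.0 [0.14387728 0.60746155 0.22157712] [[-9.73017320e-01  2.30730474e-01 -8.62722296e-04]
 [ 2.30731772e-01  9.73015366e-01 -1.98674742e-03]
 [ 3.81038876e-04 -2.13219710e-03 -9.99997654e-01]] [ 0.21926966  0.32540066 -0.86605977] 0.9999269421122255 0.0187
side {'fx': 380.04887169355885, 'fy': 380.04887169355885, 'cx': 280.18514856904545, 'cy': 209.15074223734788, 'rvec': array([ 0.92975741, -2.57427385,  0.96163129]), 'tvec': array([0.41150321, 0.39210474, 0.55617189])}
top {'fx': 439.69121039461277, 'fy': 439.69121039461277, 'cx': 282.1755203811423, 'cy': 204.51489709327217, 'rvec': array([ 2.13793102, -2.16532778,  0.16502515]), 'tvec': array([-0.00575171,  0.5737836 ,  0.78892346])}
```

View pics/side1.png

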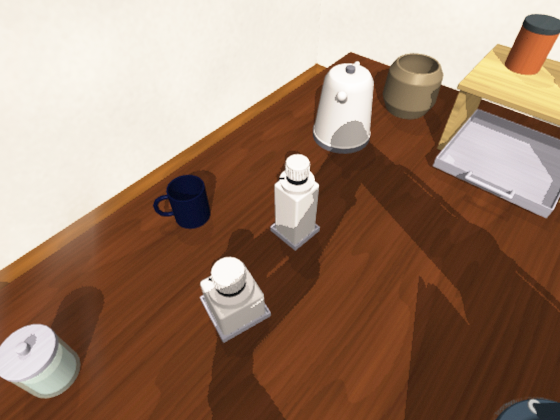

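View pics/top1.png

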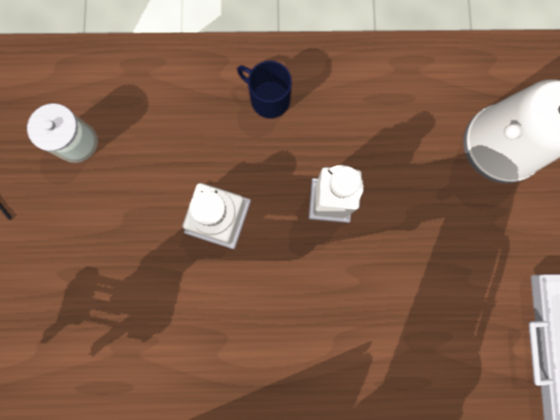

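The top view shows the short tub's cap near (207,208) and the tall one's near (345,182). In the side view they are at (229,272) and (297,167). I'll enlarge and compute positions.

```bash
cat > h.py <<'E'
import numpy as np,cv2
def ray(c,u,v,z):
    K=np.array([[c['fx'],0,c['cx']],[0,c['fy'],c['cy']],[0,0,1]]);R=cv2.Rodrigues(np.array(c['rvec']))[0];t=np.array(c['tvec'])
    d=R.T@np.linalg.solve(K,[u,v,1]);o=-R.T@t
    return o+d*(z-o[2])/d[2]
def proj(c,P):
    K=np.array([[c['fx'],0,c['cx']],[0,c['fy'],c['cy']],[0,0,1]])
    return cv2.projectPoints(np.array(P,float).reshape(-1,3),np.array(c['rvec']),np.array(c['tvec']),K,None)[0].reshape(-1,2)
E
python3 - <<'E'
from rig import vision
from h import *
t=cv2.imread('pics/top1.png');s=cv2.imread('pics/side1.png')
a=cv2.resize(t[170:260,170:270],None,fx=6,fy=6,interpolation=cv2.INTER_CUBIC)
cv2.imwrite('pics/tc.png',a)
a=cv2.resize(s[240:345,185:285],None,fx=5.5,fy=5.5,interpolation=cv2.INTER_CUBIC)
cv2.imwrite('pics/sc.png',a)
print(ray(vision.get_calibration('top'),207,208,.135),ray(vision.get_calibration('side'),229,270,.135),ray(vision.get_calibration('top'),345,182,.207))
E
```

```text
[0.55578666 0.11342763 0.135     ] [0.55361223 0.11057016 0.135     ] [ 0.58319054 -0.10721046  0.207     ]
```

View pics/tc.png

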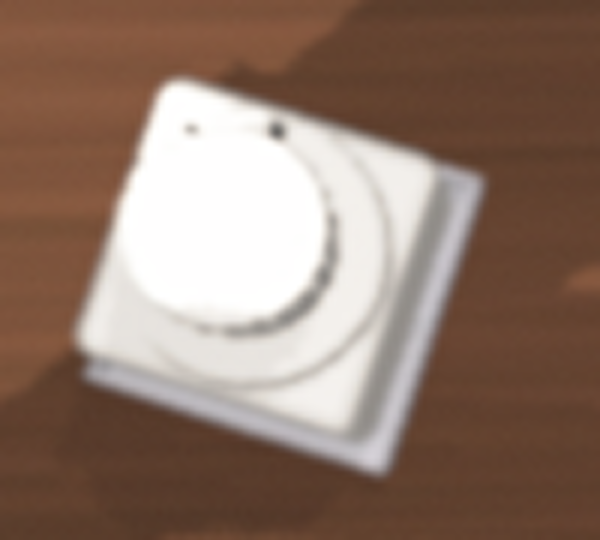

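View pics/sc.png

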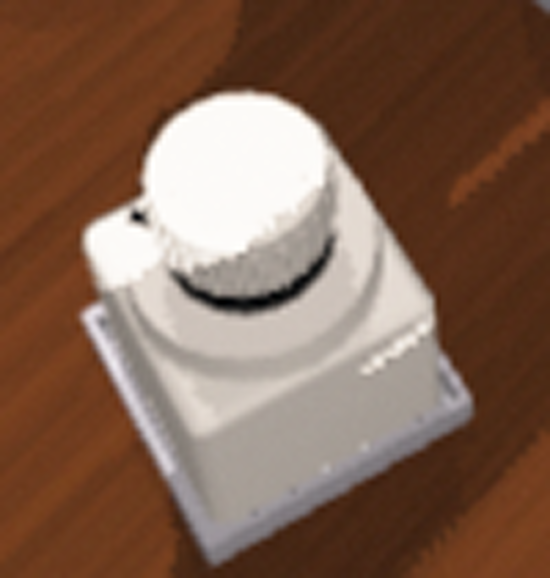

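```bash
python3 - <<'E'
from rig import vision
from h import *
print(ray(vision.get_calibration('top'),170+223/6,170+224/6,.135),ray(vision.get_calibration('side'),185+238/5.5,240+167/5.5,.135))
a=np.linspace(0,2*np.pi,90)
out=[]
for n,(x0,y0,w,h) in {'top':(165,165,80,80),'side':(190,240,80,80)}.items():
    im=cv2.imread(f'pics/{n}1.png'); c=vision.get_calibration(n)
    b=cv2.resize(im[y0:y0+h,x0:x0+w],None,fx=5,fy=5,interpolation=cv2.INTER_NEAREST)
    for r,z,col in((.028,.135,(0,0,255)),(.040,.090,(255,0,0))):
        P=np.stack([.5545+r*np.cos(a),.112+r*np.sin(a),0*a+z],1)
        cv2.polylines(b,[np.int32((proj(c,P)-[x0,y0]+.5)*5)],True,col,1)
    out.append(b)
cv2.imwrite('pics/ov.png',np.hstack(out))
E
python3 -m handwheel '[{"hand":1,"dx":2.9,"dy":-3.5,"dz":0,"wx":0,"wy":0,"wz":-0.05},{"hand":1,"dx":2.9,"dy":-3.5,"dz":0,"wx":0,"wy":0,"wz":-0.05},{"hand":1,"dx":2.9,"dy":-3.5,"dz":0,"wx":0,"wy":0,"wz":-0.05},{"hand":1,"dx":2.9,"dy":-3.5,"dz":0,"wx":0,"wy":0,"wz":-0.05},{"hand":1,"dx":2.9,"dy":-3.5,"dz":0,"wx":0,"wy":0,"wz":-0.05},{"hand":1,"dx":2.9,"dy":-3.5,"dz":0,"wx":0,"wy":0,"wz":-0.05},{"hand":1,"dx":2.9,"dy":-3.5,"dz":0,"wx":0,"wy":0,"wz":-0.05},{"hand":1,"dx":2.9,"dy":-3.5,"dz":0,"wx":0,"wy":0,"wz":-0.05},{"hand":1,"dx":2.9,"dy":-3.5,"dz":0,"wx":0,"wy":0,"wz":-0.05},{"hand":1,"dx":2.9,"dy":-3.5,"dz":0,"wx":0,"wy":0,"wz":-0.05}]'
```

```text
[0.55690594 0.11316237 0.135     ] [0.55404489 0.11184204 0.135     ]
time_s: 1.1
position: [0.4348, 0.2565, 0.2224]
tcp_rot: [[-0.742, 0.671, -0.001], [0.671, 0.742, -0.0], [0.0, -0.0, -1.0]]
force: [0.8, 0.3, -0.5]
opening: 1.0
```

View pics/ov.png

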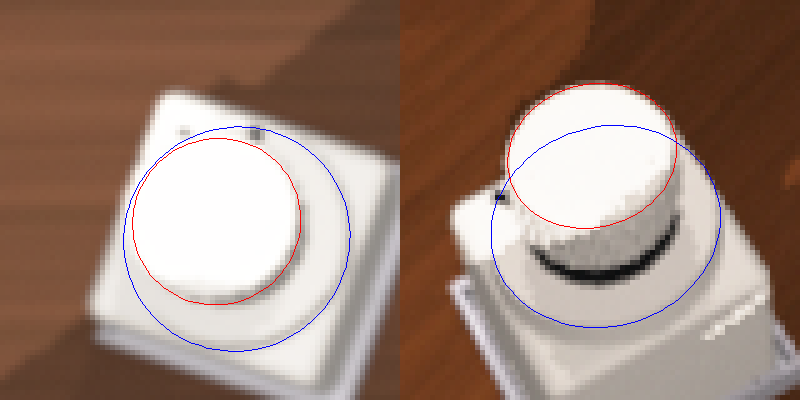

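The overlay fits: the red circle (cap top at x=0.5545, y=0.112) matches in both views. I'll move above the cap, then check with the wrist camera.

```bash
python3 -m handwheel '[{"hand":1,"dx":3,"dy":-3.6,"dz":0,"wx":0,"wy":0,"wz":-0.05},{"hand":1,"dx":3,"dy":-3.6,"dz":0,"wx":0,"wy":0,"wz":-0.05},{"hand":1,"dx":3,"dy":-3.6,"dz":0,"wx":0,"wy":0,"wz":-0.05},{"hand":1,"dx":2,"dy":-2.4,"dz":0,"wx":0,"wy":0,"wz":-0.05},{"hand":1,"dx":1,"dy":-1.2,"dz":0,"wx":0,"wy":0,"wz":0},{"hand":1,"dx":0,"dy":0,"dz":0,"wx":0,"wy":0,"wz":0},{"hand":1,"dx":0,"dy":0,"dz":0,"wx":0,"wy":0,"wz":0}]'
python3 - <<'E'
from rig import vision,bot
from h import *
s=bot.read_state();print(s['position'],s['tcp_rot'],s['joint_positions'],s['force'])
c=vision.get_calibration('wrist');p,d=vision.capture('wrist')
im=p[:,:,::-1].copy();cv2.imwrite('pics/w1.png',im)
a=np.linspace(0,2*np.pi,90)
for r,z,col in((.028,.135,(0,0,255)),(.040,.090,(255,0,0))):
    P=np.stack([.555+r*np.cos(a),.112+r*np.sin(a),0*a+z],1)
    cv2.polylines(im,[np.int32(proj(c,P))],True,col,1)
cv2.imwrite('pics/w1o.png',im)
E
```

```text
time_s: 1.8
position: [0.5527, 0.115, 0.2221]
tcp_rot: [[-0.596, 0.803, -0.002], [0.803, 0.596, 0.001], [0.002, -0.001, -1.0]]
force: [-0.2, 0.2, -0.0]
opening: 1.0
[0.55272427 0.11503165 0.22207626] [[-5.96260356e-01  8.02787524e-01 -2.40398143e-03]
 [ 8.02788472e-01  5.96263410e-01  7.84675955e-04]
 [ 2.06333423e-03 -1.46201741e-03 -9.99996803e-01]] [ 3.92279883e-01  2.56433666e+01  9.08298872e+01  5.12163847e-02
  6.36641824e+01 -3.62332057e+01] [-0.21055499  0.24207196 -0.01022431]
```

View pics/w1o.png

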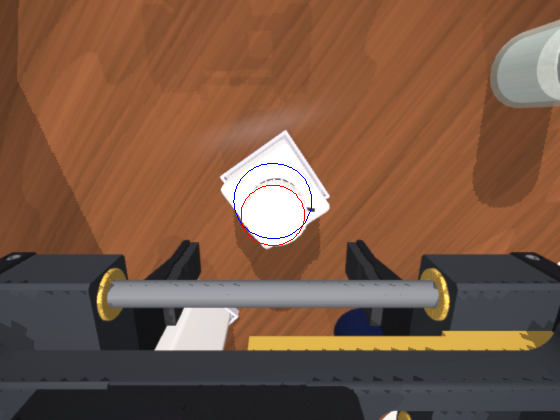

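```bash
python3 - <<'E'
import cv2,numpy as np
a=cv2.imread('pics/w1.png')[130:260,210:340];b=cv2.imread('pics/w1o.png')[130:260,210:340]
cv2.imwrite('pics/w1z.png',cv2.resize(np.hstack([a,b]),None,fx=3,fy=4.5 if 0 else 3,interpolation=cv2.INTER_CUBIC))
E
```

```text
(no output)
```

View pics/w1z.png

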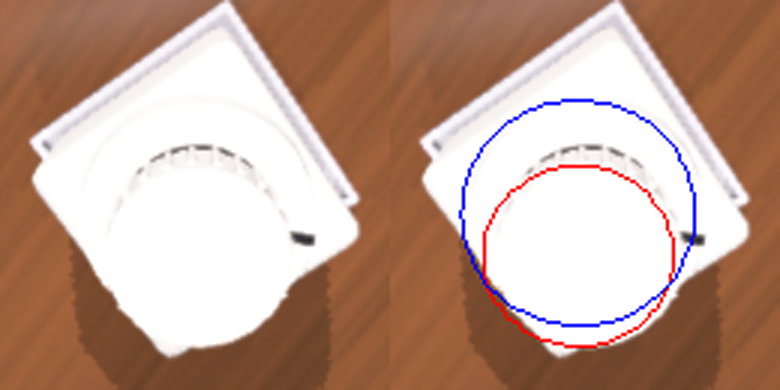

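The wrist view shows the cap about 2–3 px to the right of the predicted circle, so its centre is about (0.5565, 0.113), agreeing with the top camera. The tongue is at (302,238) in the crop. Descending now.

```bash
python3 -m handwheel '[{"hand":1,"dx":0.4,"dy":-0.2,"dz":-1.5,"wx":0,"wy":0,"wz":0},{"hand":1,"dx":0,"dy":0,"dz":-2,"wx":0,"wy":0,"wz":0},{"hand":1,"dx":0,"dy":0,"dz":-2,"wx":0,"wy":0,"wz":0},{"hand":1,"dx":0,"dy":0,"dz":-1.2,"wx":0,"wy":0,"wz":0},{"hand":1,"dx":0,"dy":0,"dz":-1.2,"wx":0,"wy":0,"wz":0},{"hand":1,"dx":0,"dy":0,"dz":-1.2,"wx":0,"wy":0,"wz":0},{"hand":1,"dx":0,"dy":0,"dz":-1,"wx":0,"wy":0,"wz":0},{"hand":1,"dx":0,"dy":0,"dz":-0.3,"wx":0,"wy":0,"wz":0},{"hand":1,"dx":0,"dy":0,"dz":0,"wx":0,"wy":0,"wz":0},{"hand":1,"dx":0,"dy":0,"dz":0,"wx":0,"wy":0,"wz":0}]'
python3 - <<'E'
from rig import vision,bot
from h import *
s=bot.read_state();print(s['position'],s['force'],s['moment'])
o=[]
for n,(x0,y0) in {'side':(170,220),'wrist':(160,160)}.items():
    p,d=vision.capture(n);w=(130,130) if n=='side' else (240,240)
    o.append(cv2.resize(p[y0:y0+w[0],x0:x0+w[1],::-1],(400,400),interpolation=cv2.INTER_CUBIC))
cv2.imwrite('pics/g1.png',np.hstack(o))
E
```

```text
time_s: 2.85
position: [0.5586, 0.112, 0.1189]
tcp_rot: [[-0.595, 0.803, 0.001], [0.803, 0.595, 0.0], [-0.0, 0.001, -1.0]]
force: [-0.2, -0.4, -0.1]
opening: 0.999
[0.55856418 0.11204495 0.11887204] [-0.15516316 -0.37333721 -0.10539743] [-0.00489755 -0.00132588 -0.021202  ]
```

View pics/g1.png

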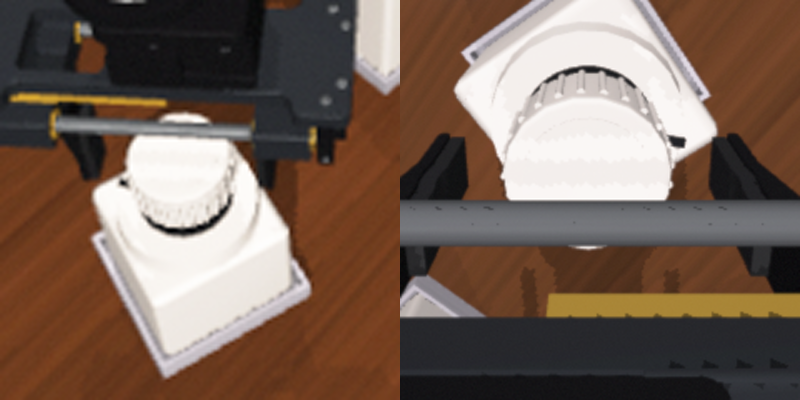

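The cap sits centred between the jaws (588 against 589 in the right panel). I'll nudge slightly along the pad direction and close.

```bash
python3 -m handwheel '[{"hand":1,"dx":-0.1,"dy":0.1,"dz":0,"wx":0,"wy":0,"wz":0},{"hand":-1,"dx":0,"dy":0,"dz":0,"wx":0,"wy":0,"wz":0},{"hand":-1,"dx":0,"dy":0,"dz":0,"wx":0,"wy":0,"wz":0},{"hand":-1,"dx":0,"dy":0,"dz":0,"wx":0,"wy":0,"wz":0},{"hand":-1,"dx":0,"dy":0,"dz":0,"wx":0,"wy":0,"wz":0},{"hand":-1,"dx":0,"dy":0,"dz":0,"wx":0,"wy":0,"wz":0},{"hand":-1,"dx":0,"dy":0,"dz":0,"wx":0,"wy":0,"wz":0},{"hand":-1,"dx":0,"dy":0,"dz":0,"wx":0,"wy":0,"wz":0},{"hand":-1,"dx":0,"dy":0,"dz":0,"wx":0,"wy":0,"wz":0}]'
```

```text
time_s: 3.85
position: [0.5573, 0.1132, 0.1186]
tcp_rot: [[-0.596, 0.803, 0.0], [0.803, 0.596, 0.0], [-0.0, 0.0, -1.0]]
force: [0.4, 0.3, -0.5]
opening: 0.636
```

Gripped at about 55 mm with almost no side force. Pushing down 6 mm.

```bash
python3 -m handwheel '[{"hand":-1,"dx":0,"dy":0,"dz":-0.2,"wx":0,"wy":0,"wz":0},{"hand":-1,"dx":0,"dy":0,"dz":-0.2,"wx":0,"wy":0,"wz":0},{"hand":-1,"dx":0,"dy":0,"dz":-0.2,"wx":0,"wy":0,"wz":0},{"hand":-1,"dx":0,"dy":0,"dz":0,"wx":0,"wy":0,"wz":0},{"hand":-1,"dx":0,"dy":0,"dz":0,"wx":0,"wy":0,"wz":0}]'
```

```text
time_s: 4.35
position: [0.5574, 0.1132, 0.1136]
tcp_rot: [[-0.596, 0.803, 0.001], [0.803, 0.596, 0.0], [-0.0, 0.001, -1.0]]
force: [-0.9, 0.4, 8.3]
opening: 0.633
```

Spring force of 8.3 N means about 4.5–5 mm of travel. I'll go 1.2 mm further, then turn.

```bash
python3 -m handwheel '[{"hand":-1,"dx":0,"dy":0,"dz":-0.12,"wx":0,"wy":0,"wz":0},{"hand":-1,"dx":0,"dy":0,"dz":0,"wx":0,"wy":0,"wz":0},{"hand":-1,"dx":0,"dy":0,"dz":0,"wx":0,"wy":0,"wz":0.07},{"hand":-1,"dx":0,"dy":0,"dz":0,"wx":0,"wy":0,"wz":0.07},{"hand":-1,"dx":0,"dy":0,"dz":0,"wx":0,"wy":0,"wz":0.07},{"hand":-1,"dx":0,"dy":0,"dz":0,"wx":0,"wy":0,"wz":0.07},{"hand":-1,"dx":0,"dy":0,"dz":0,"wx":0,"wy":0,"wz":0.07},{"hand":-1,"dx":0,"dy":0,"dz":0,"wx":0,"wy":0,"wz":0.07}]'
python3 -c "
from rig import bot
s=bot.read_state();print(s['moment'],s['force'])"
```

```text
time_s: 5.15
position: [0.5574, 0.1133, 0.1126]
tcp_rot: [[-0.872, 0.489, 0.001], [0.489, 0.872, 0.0], [-0.001, 0.001, -1.0]]
force: [-1.3, 0.3, 8.6]
opening: 0.633
[ 0.11911686  0.29593274 -0.16959479] [-1.27302513  0.26266203  8.60894983]
```

The moment of about −0.17 N m shows the lugs have caught. Continuing the turn.

```bash
python3 -m handwheel '[{"hand":-1,"dx":0,"dy":0,"dz":-0.05,"wx":0,"wy":0,"wz":0.08},{"hand":-1,"dx":0,"dy":0,"dz":0,"wx":0,"wy":0,"wz":0.08},{"hand":-1,"dx":0,"dy":0,"dz":0,"wx":0,"wy":0,"wz":0.08},{"hand":-1,"dx":0,"dy":0,"dz":0,"wx":0,"wy":0,"wz":0.08},{"hand":-1,"dx":0,"dy":0,"dz":0,"wx":0,"wy":0,"wz":0.08},{"hand":-1,"dx":0,"dy":0,"dz":0,"wx":0,"wy":0,"wz":0.08}]'
python3 -c "
from rig import bot
s=bot.read_state();print(s['moment'],s['force'])"
```

```text
time_s: 5.75
position: [0.5575, 0.1134, 0.1125]
tcp_rot: [[-1.0, 0.03, 0.002], [0.03, 1.0, 0.001], [-0.001, 0.001, -1.0]]
force: [-2.3, 0.6, 11.4]
opening: 0.634
[ 0.18771298  0.38600246 -0.11076024] [-2.26977153  0.61087474 11.392273  ]
```

```bash
python3 -m handwheel '[{"hand":-1,"dx":0,"dy":0,"dz":0,"wx":0,"wy":0,"wz":0.08},{"hand":-1,"dx":0,"dy":0,"dz":0,"wx":0,"wy":0,"wz":0.08},{"hand":-1,"dx":0,"dy":0,"dz":0,"wx":0,"wy":0,"wz":0.08},{"hand":-1,"dx":0,"dy":0,"dz":0,"wx":0,"wy":0,"wz":0.08},{"hand":-1,"dx":0,"dy":0,"dz":0,"wx":0,"wy":0,"wz":0.08},{"hand":-1,"dx":0,"dy":0,"dz":0,"wx":0,"wy":0,"wz":0.08},{"hand":-1,"dx":0,"dy":0,"dz":0,"wx":0,"wy":0,"wz":0.08},{"hand":-1,"dx":0,"dy":0,"dz":0,"wx":0,"wy":0,"wz":0}]'
python3 - <<'E'
from rig import vision,bot
from h import *
s=bot.read_state();print(s['moment'],s['force'],s['joint_positions'])
o=[]
for n,(x0,y0) in {'side':(170,220),'wrist':(160,160)}.items():
    p,d=vision.capture(n);w=(130,130) if n=='side' else (240,240)
    o.append(cv2.resize(p[y0:y0+w[0],x0:x0+w[1],::-1],(400,400),interpolation=cv2.INTER_CUBIC))
cv2.imwrite('pics/g2.png',np.hstack(o))
E
```

```text
time_s: 6.55
position: [0.5575, 0.1136, 0.1125]
tcp_rot: [[-0.864, -0.504, 0.001], [-0.504, 0.864, 0.001], [-0.002, -0.0, -1.0]]
force: [-2.6, 1.6, 10.9]
opening: 0.633
[ 0.3632438   0.49124238 -0.08905072] [-2.63744162  1.63858483 10.90700355] [ 2.39464162e-01  3.45142491e+01  9.58854303e+01  5.70334198e-02
  4.95174938e+01 -1.20048757e+02]
```

View pics/g2.png

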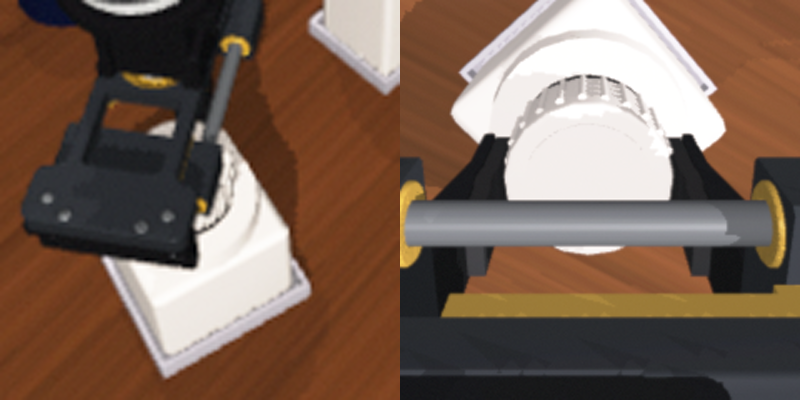

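The tongue is hidden behind the finger in this view. I'll let go, lift and check.

```bash
python3 -m handwheel '[{"hand":1,"dx":0,"dy":0,"dz":0,"wx":0,"wy":0,"wz":0},{"hand":1,"dx":0,"dy":0,"dz":0,"wx":0,"wy":0,"wz":0},{"hand":1,"dx":0,"dy":0,"dz":0,"wx":0,"wy":0,"wz":0},{"hand":1,"dx":0,"dy":0,"dz":0,"wx":0,"wy":0,"wz":0},{"hand":1,"dx":0,"dy":0,"dz":0,"wx":0,"wy":0,"wz":0},{"hand":1,"dx":0,"dy":0,"dz":0,"wx":0,"wy":0,"wz":0}]'
python3 -m handwheel '[{"hand":1,"dx":0,"dy":0,"dz":1,"wx":0,"wy":0,"wz":0},{"hand":1,"dx":0,"dy":0,"dz":2,"wx":0,"wy":0,"wz":0},{"hand":1,"dx":0,"dy":0,"dz":3,"wx":0,"wy":0,"wz":0},{"hand":1,"dx":0,"dy":0,"dz":3,"wx":0,"wy":0,"wz":0},{"hand":1,"dx":0,"dy":0,"dz":3,"wx":0,"wy":0,"wz":0},{"hand":1,"dx":-3,"dy":3,"dz":2,"wx":0,"wy":0,"wz":0},{"hand":1,"dx":-3,"dy":3,"dz":2,"wx":0,"wy":0,"wz":0},{"hand":1,"dx":-3,"dy":3,"dz":1,"wx":0,"wy":0,"wz":0},{"hand":1,"dx":-1,"dy":3,"dz":0,"wx":0,"wy":0,"wz":0},{"hand":1,"dx":0,"dy":0,"dz":0,"wx":0,"wy":0,"wz":0}]'
python3 - <<'E'
from rig import vision,bot
from h import *
o=[]
for n,(x0,y0,w) in {'side':(185,240,90),'top':(170,170,90)}.items():
    p,d=vision.capture(n);cv2.imwrite(f'pics/{n}2.png',p[:,:,::-1])
    o.append(cv2.resize(p[y0:y0+w,x0:x0+w,::-1],(400,400),interpolation=cv2.INTER_CUBIC))
cv2.imwrite('pics/g3.png',np.hstack(o))
p,d=vision.capture('wrist');cv2.imwrite('pics/w3.png',p[:,:,::-1])
E
```

```text
time_s: 7.25
position: [0.5571, 0.1131, 0.1106]
tcp_rot: [[-0.864, -0.503, -0.0], [-0.503, 0.864, -0.0], [0.0, 0.0, -1.0]]
force: [-0.1, 0.4, -0.6]
opening: 0.991
time_s: 8.25
position: [0.4552, 0.236, 0.2824]
tcp_rot: [[-0.862, -0.507, 0.002], [-0.507, 0.862, 0.002], [-0.002, 0.001, -1.0]]
force: [0.1, -1.1, 0.6]
opening: 0.997
```

View pics/g3.png

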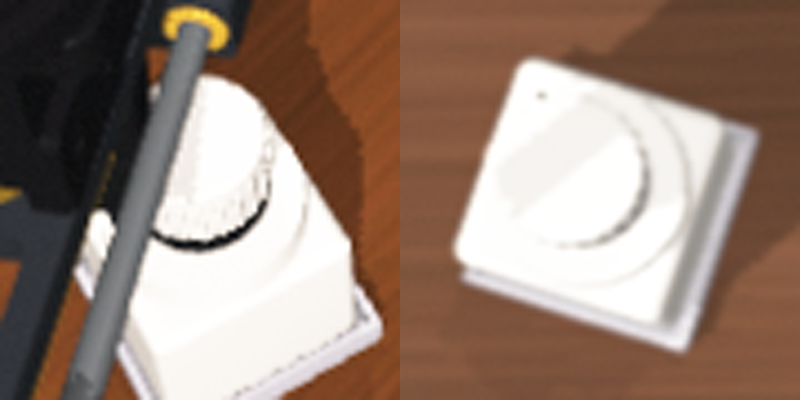

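View pics/w3.png

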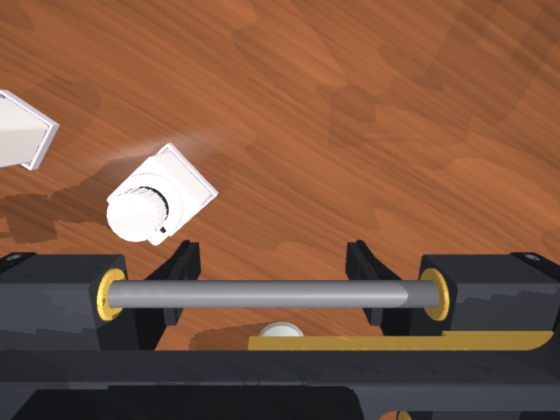

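```bash
python3 - <<'E'
from rig import vision,bot
from h import *
im=cv2.imread('pics/w3.png');x0,y0=95,135
b=cv2.resize(im[y0:y0+115,x0:x0+130],None,fx=6,fy=5.2 if 0 else 5,interpolation=cv2.INTER_CUBIC)
b=cv2.resize(im[y0:y0+115,x0:x0+130],None,fx=5,fy=5,interpolation=cv2.INTER_CUBIC)
cv2.imwrite('pics/w3z.png',b)
c=vision.get_calibration('wrist');C=np.array([.557,.1132])
ct=vision.get_calibration('top')
# tongue start & bar in top1 -> angles
for uv,z in (((170+277/6,170+130/6),.098),((170+190/6,170+128/6),.092)):
    q=ray(ct,*uv,z);print(q,np.degrees(np.arctan2(*(q[:2]-C)[::-1])),np.linalg.norm(q[:2]-C))
q=ray(c,164,230,.096);print('now',q,np.degrees(np.arctan2(*(q[:2]-C)[::-1])),np.linalg.norm(q[:2]-C))
E
```

```text
[0.58975951 0.10359132 0.098     ] -16.346919212622293 0.03413959530243555
[0.59171931 0.13015636 0.092     ] 26.03015187261149 0.038638690279875425
now [0.57302481 0.1437366  0.096     ] 62.310689575638776 0.03448591209843358
```

View pics/w3z.png

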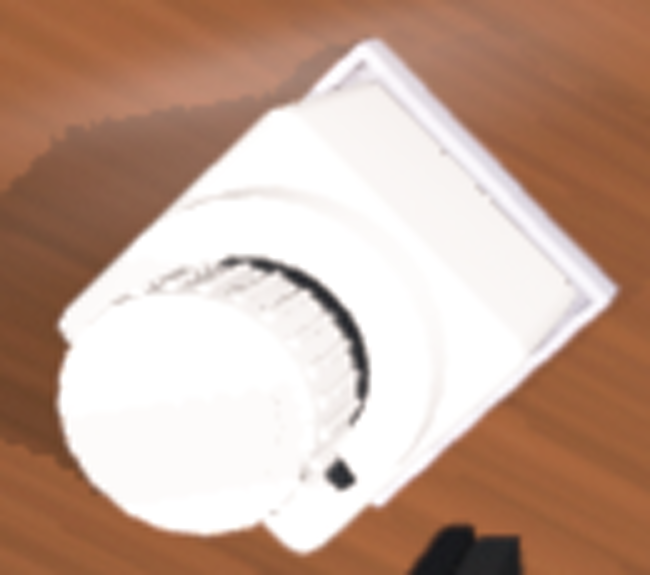

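The tongue is now at about 62°, having started at −16°, and the bar is at about 26°, so the tongue is well past it. As a last check, I'll measure cap height by depth before and after.

```bash
python3 - <<'E'
from rig import vision,bot,hand_in
from h import *
p,d=vision.capture('top');d0=np.load('top1.npy')
for (u,v) in ((207,207),(345,182)):
    sl=np.s_[v-5:v+6,u-5:u+6];print(np.median(d0[sl]),np.median(d[sl]))
s=bot.read_state();print(s['time_s'],s['force'],np.abs(s['qvel']).max())
E
```

```text
0.7323342 0.73204625
0.6666779 0.66651547
8.45 [ 0.49642974 -0.26438829  0.04686072] 0.8045781927216333
```

The cap is back at its starting height and the tall cap hasn't moved. Handing in.

```bash
python3 -c "
from rig import hand_in
print(hand_in())"
```

```text
the job is handed in; nothing more can be done
None
```

I unlocked the short tub's cap and handed the job in after about 8.5 s. I gripped it, pushed it down about 6 mm (spring force 8–11 N), turned it 1.46 rad counter-clockwise while keeping it down, then let go and backed the arm away.

**Last checks:**
- **Tongue:** it moved from about −16° to +62°, about 1.36 rad. The bar is at about 26°, so the tongue is well past it.
- **Short cap:** it sprang back up. The depth camera puts it within 0.3 mm of its starting height.
- **Tall cap:** its depth reading is unchanged, and the arm stayed clear of it.
- **Robot:** it was touching nothing at the end, with the wrist force near zero.

No check failed. The cameras differed by 2–3 mm on where the cap was centred, and the near-zero side force when I gripped it showed the position I used was good. From the side camera, the arm still partly hid the cap at the end, so the tongue reading comes from the wrist camera and the bar position from the top camera.

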